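# Set the running clearance of a hold-down screw

## Task

Slide the steel stop bar along its guide until its nose is fully home against the end stop. Then turn the thumbscrew on the bridge clockwise until its foot bottoms on the bar, just snug and not forced, and back it off a quarter of a turn so that the bar is left with running clearance. Leave the bar home and the sleeves and the collet where they are.

Things in the scene. Friction and masses are not known exactly. Their poses are not given: they have to be found in the camera images.
- guide: Fixed dark steel guide, bed 190 x 90 x 12 mm on the table. Origin: under the bed, below the screw's axis; x axis: the way the bar slides in; z up. Bed from x -132 to +58 mm. A channel 33 mm wide between two rails (18 mm wide, tops 22 mm above the table, x -102 to +28 mm) leads to a cross stop: near face at x +28 mm, top 32 mm above the table.
- guide_stop (a point): Foot of the end stop's near face, on the channel's centre line, at bed height (guide x +28 mm, z 12 mm). Axes as the guide's.
- bar: Loose flat steel stop bar, 120 x 30 x 16 mm, about 0.5 kg, lying on the bed in the channel, partly drawn out. Origin: centre of its underside; x axis along it towards its nose and the end stop. It slides with 2 to 8 N. Drawn out, its nose is 17 to 42 mm short of the screw's axis; home, its nose touches the end stop and it lies under the screw's foot.
- bar_nose (a point): Middle of the bottom edge of the bar's nose (60 mm ahead of the bar's origin).
- bar_post (a point): On the axis of the round steel post (16 mm diameter, 34 mm tall) that stands on the bar 12 mm from its outer end, to push or grip it by; half way up, 17 mm above the bar's top, 45 mm above the table. Axes as the bar's.
- thumbscrew (a joint): Angle of the thumbscrew, rad; grows when turned clockwise from above, which lowers it 6 mm per turn. Turning takes 0.04 N m; it stays where left. It bottoms on the bar 0.8 to 3.2 rad on from the start (angle not known beforehand) and then gives only 0.2 rad per 0.1 N m more: 0.024 N m more puts 25 N on the bar (bottomed), 0.19 N m 200 N (forced). A 5 N grip by 19 mm wide pads slips before that.
- wing_grip (a point): Where to grip the thumbscrew: on its upright axis, about 99 mm above the table. Plain steel: round hub (24 mm diameter, 8 mm high, underside 34 mm below this point) with an upright flat wing on top, 44 mm long along this point's x, 10 mm thick along its y, from 26 mm below to 13 mm above this point.
- bridge: Fixed aluminium bridge across the channel, 30 mm along it, 100 mm across; beam 14 mm thick, its top about 55 mm above the table and about 9 mm below the thumbscrew's hub. Origin: on the screw's axis at table height; x along the channel. Its height differs by up to 0.7 mm up or down.
- sleeve_a: Bystander: loose abrasive sleeve, ring of 48 mm outer diameter, 30 mm tall, standing on the table. Origin: centre of its underside.
- sleeve_b: Bystander: loose abrasive sleeve, ring of 38 mm outer diameter, 36 mm tall, standing on the table. Origin: centre of its underside.
- collet: Bystander: loose steel collet, 38 mm diameter, 58 mm tall, standing on the table. Origin: centre of its underside.
- spindle: The screw's spindle with its foot, a 28 mm disc under the bridge that comes down on the bar (it does not turn). Origin: centre of the foot's flat underside, which starts 0.8 to 3.0 mm above the height of the bar's top (28 mm above the table).
Things that resemble listed ones, but are neither listed nor needed, are in the scene too. Of the things shaped like the bridge, the aluminium one is meant.

How it is judged (in metres and radians):
On the way, in this order (a step that is already met when the one before it is completed fails the run):
1. the bar's nose is home against the end stop (within 2.5 mm) (x of bar_nose in the frame of guide_stop above -0.0025 m), for 0.1 s.
2. the screw has bottomed on the bar: its foot presses on it with more than 25 N (contact force between spindle and bar above 25 N), for 0.1 s.
At the end, for the whole second after the job is handed in: The bar's nose is within 2.5 mm of the end stop, and the screw's foot is 0.8 to 2.0 mm above the bar's top height (28 mm): a quarter turn (90 degrees, 35 degrees either way) back from bottoming, which itself sinks the foot by 0.05 to 0.3 mm; bar and screw at rest (x of bar_nose in the frame of guide_stop above -0.0025 m and z of spindle in the frame of guide between 0.0288 and 0.03 m and velocity of joint thumbscrew between -0.05 and 0.05 rad/s and linear speed of bar below 0.01 m/s); the robot touches nothing.
It fails at once if the screw is forced: its foot presses on the bar with more than 200 N (contact force between spindle and bar above 200 N).
It fails at once if a sleeve or the collet is moved by more than 20 mm (distance of any of sleeve_a, sleeve_b, collet from where it was at the start of the episode above 0.02 m).
It also fails if it takes over 70 s, if anything falls off the work surface, if the arm or the gripper's body presses on something with over 40 N, if the wrist force passes 120 N, or if a joint passes its speed limit or range.

## Robot

A 6-joint arm with a two-finger parallel gripper is mounted at the origin on the work surface. World frame = base frame: x ahead of the robot, y to its left, z up, the work surface at z = 0. Lengths are in mm, angles in rad, forces in N, time in s.
With the tool pointing down it reaches from about 350 to 975 mm from the base axis. Payload 7.1 kg.
Tool frame: the origin (TCP) lies on the centre line of the jaws, within the pads' length; the fingertips stand 8 mm ahead of it and the grasp point (between the pads) lies 11 mm behind it; z points along the fingers, x is the direction in which the jaws open and shut, and the axes are right-handed (so a half turn about z gives the same grasp; the last joint's range is limited). The gripper opens to 88 mm and grips with 3 to 60 N. Pads are 20 mm wide; open, the fingers measure 115 mm over their backs; the gripper's body (75 mm by 178 mm) begins 61 mm behind the grasp point.
Start: joints at [-1.338, 0.423, 1.63, -0, 1.089, -0.019], TCP at [155.736, -605.269, 230.675] pointing down, gripper open.
Joint ranges: [-3, 3], [-0.9, 2.11], [0.09, 2.58], [-1.31, 4.45], [0.11, 2.69], [-2.54, 2.54]. Speed limits (rad/s): [2.39, 2.39, 3.01, 3.14, 3.14, 3.14].

## Interface

Orientations are given as a rotation vector (axis times angle).
In Python, from workcell import ctrl gives the robot as it stands.
- The arm moves only by the shell command python3 -m handwheel 'ROWS'. ROWS is JSON, a list of rows, each a list of 3 entries, a list of its own where there are three numbers: the turn, a rotation vector about the tool's x, y, z in rad, then the shift along the tool's x, y, z in mm, then the opening, from 0 (shut) to 1 (fully open). In form: [[[ax, ay, az], [tx, ty, tz], jaw], ...]. A call has exactly 10 rows; each row shifts and turns the pose as measured when the row begins, along the tool's axes as they then stand; what a row does not reach is not made up. A row lasts 1/12 s, in which the tool goes at most 41.7 mm and 7.16 degrees, less where a joint would pass 70% of its speed; a pose out of reach is approached as far as the arm can. A call with a gripper value outside its range is refused whole. The fingers move at their own pace and stop on an object; the grip force is fixed at half the most. Time passes only in rows, so rows that do not move let the fingers close, or fill a call up. It gives the time, the measured TCP pose, the force and the opening at its end, in the units of the state.
- ctrl.get_obs(): the state, without advancing time (a new reading comes with each control period).
- ctrl.get_image(name): name is "side" or "top" or "wrist"; returns a dict with "pixels" (420x560x3 uint8, red, green, blue), "camera_matrix" (3x3 intrinsics, pixels), "dist" ([k1, k2, p1, p2, k3] as OpenCV has them; the pictures are not rectified), "rvec" (rotation vector, rad) and "tvec" (3), from world to camera coordinates, as OpenCV has them. Camera axes: x right, y down, z forward; pixel columns grow to the right and rows downward; lengths in mm; the calibration is good to about 2 mm. A picture is of the moment at which its call begins. There is no depth.
- ctrl.close_job(): hands the job in, once; it reports no verdict.
Trained networks look in a picture, given as the dict that the camera call returned (one of the last four; its "shot" number tells which), for a name from the list of things; names that differ only in an ending like _2 or _b are one class to them, and where a whole thing is asked for, a point or a joint stands for the part that bears it (a point fixed in the world has none). Each returns a list of dicts, best first, with "score" (0 to 1); they miss things now and then, are a little off and sometimes report something else, mostly with a low value. They report only what shows in the picture. A call takes as long as a camera call. They do not tell look-alikes from the thing itself.
- ctrl.look_for(picture, query): "position" ([x, y, z] in mm, in the coordinates of the camera as it stood for that picture, good to about 4 mm: the middle of the surface that is visible of it).
- ctrl.spot_point(picture, query): "position" ([x, y, z] in mm, in the coordinates of the camera as it stood for that picture, good to about 4 mm: a listed point, or the origin of a listed thing).
The state is a dict: "t": time; "qpos": joint angles; "qvel": joint speeds; "joint_torque": joint torques, N m; "ee_pos": TCP position; "orientation": TCP orientation; "ft_force": force on the tool from outside, world axes, zero at the start; "moment": the same for the moment, N m; "width": finger opening in mm.
Only numpy, scipy, OpenCV 4.12 (cv2) and the standard library are available. Lean on these libraries where they do the work, as an engineer would, in place of code of your own. Each camera call takes 0.05 s, during which the arm holds its last target.

## Working session

There is one attempt and no reset: what is moved stays moved. The work goes in short steps, Python scripts to look and compute and a shell command to move; the robot and the scene stay as the last step left them, time stands still between calls to the robot, and variables do not carry over. Pictures are saved under pics/ and viewed, and the job is handed in when it is done.

```bash
ls; mkdir -p pics; cat > h.py <<'E'
import numpy as np, cv2
from workcell import ctrl
def save(im,n): cv2.imwrite('pics/'+n,cv2.cvtColor(im['pixels'],cv2.COLOR_RGB2BGR))
def c2w(im,p):
    R,_=cv2.Rodrigues(np.array(im['rvec'],float)); return R.T@(np.array(p,float)-np.array(im['tvec'],float).ravel())
def ray(im,uv,z):
    K=np.array(im['camera_matrix'],float);d=np.array(im['dist'],float)
    n=cv2.undistortPoints(np.array([[uv]],float),K,d)[0,0]
    R,_=cv2.Rodrigues(np.array(im['rvec'],float));C=-R.T@np.array(im['tvec'],float).ravel()
    v=R.T@np.array([n[0],n[1],1.]);return C+v*(z-C[2])/v[2]
def proj(im,P):
    return cv2.projectPoints(np.array(P,float).reshape(-1,3),np.array(im['rvec'],float),np.array(im['tvec'],float),np.array(im['camera_matrix'],float),np.array(im['dist'],float))[0].reshape(-1,2)
E
python3 - <<'E'
from h import *
o=ctrl.get_obs();print({k:np.round(v,3) for k,v in o.items()})
for n in ['side','top','wrist']:
    im=ctrl.get_image(n);save(im,n+'0.png')
    for q in ['guide','bar_post','wing_grip','bridge','sleeve_a','collet','guide_stop','bar_nose','spindle']:
        print(n,q,[(np.round(c2w(im,r['position']),0).tolist(),round(r['score'],2)) for r in ctrl.spot_point(im,q)[:4]])
E
```

```text
pics
{'t': np.float64(0.0), 'qpos': array([-1.338,  0.424,  1.631, -0.   ,  1.089, -0.019]), 'qvel': array([ 0.   ,  0.   , -0.002, -0.001, -0.   ,  0.001]), 'joint_torque': array([-3.0000e-03, -5.4463e+01, -2.7366e+01,  6.4000e-02,  2.3000e-02,
       -0.0000e+00]), 'ee_pos': array([ 155.615, -604.748,  229.907]), 'orientation': array([-2.482e+00,  1.924e+00,  2.000e-03]), 'ft_force': array([-0.202, -0.584,  0.515]), 'moment': array([-0.015,  0.002, -0.028]), 'width': np.float64(87.646)}
side guide [([594.0, 66.0, -1.0], 0.89)]
side bar_post [([549.0, -50.0, 45.0], 0.65)]
side wing_grip [([380.0, 87.0, 95.0], 0.76), ([597.0, 70.0, 97.0], 0.65), ([700.0, 221.0, 96.0], 0.48), ([375.0, -98.0, 99.0], 0.46)]
side bridge [([632.0, -171.0, -6.0], 0.95), ([388.0, 91.0, -2.0], 0.89), ([599.0, 70.0, -1.0], 0.86), ([693.0, 219.0, 2.0], 0.77)]
side sleeve_a [([471.0, 307.0, -2.0], 0.73), ([656.0, 362.0, -3.0], 0.71)]
side collet [([563.0, -375.0, 0.0], 0.47)]
side guide_stop [([607.0, 95.0, 7.0], 0.81), ([599.0, 69.0, 98.0], 0.64)]
side bar_nose [([590.0, 48.0, 12.0], 0.54)]
side spindle [([599
[... 342 characters left out ...]
 [([597.0, 66.0, -2.0], 0.77), ([372.0, -98.0, -5.0], 0.69), ([699.0, 220.0, -3.0], 0.67), ([630.0, -168.0, 0.0], 0.63)]
top sleeve_a [([469.0, 309.0, 4.0], 0.78), ([655.0, 365.0, -0.0], 0.47), ([599.0, 68.0, 96.0], 0.36)]
top collet [([562.0, -375.0, 3.0], 0.74), ([598.0, 68.0, 0.0], 0.52)]
top guide_stop [([610.0, 89.0, 12.0], 0.79), ([655.0, 364.0, -1.0], 0.32)]
top bar_nose [([593.0, 50.0, 12.0], 0.59)]
top spindle [([596.0, 72.0, 30.0], 0.72), ([634.0, -170.0, 30.0], 0.65), ([375.0, -100.0, 30.0], 0.58), ([387.0, 90.0, 30.0], 0.54)]
wrist guide []
wrist bar_post []
wrist wing_grip []
wrist bridge []
wrist sleeve_a []
wrist collet []
wrist guide_stop []
wrist bar_nose []
wrist spindle []
```

View pics/side0.png

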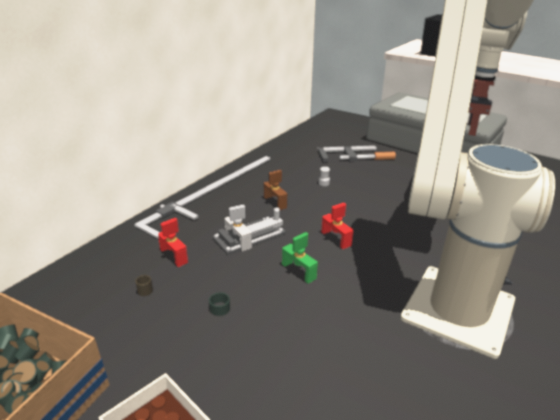

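View pics/top0.png

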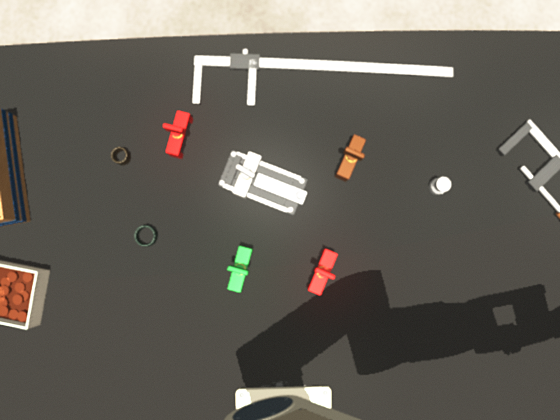

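Five things have the bridge's shape in the top picture: red (178,133), aluminium (250,172), brown (351,157), green (240,268) and red (322,272). The aluminium one at (250,172) fits: it has the right colour and stands on the guide over the bar. I'll confirm this in an enlarged crop and measure the angles.

```bash
python3 - <<'E'
from h import *
t=ctrl.get_image('top');s=ctrl.get_image('side')
def crop(im,x,y,w,h,f):
    return cv2.resize(cv2.cvtColor(im['pixels'],cv2.COLOR_RGB2BGR)[y:y+h,x:x+w],None,fx=f,fy=f,interpolation=cv2.INTER_CUBIC)
cv2.imwrite('pics/tc.png',crop(t,205,135,115,90,6.9));cv2.imwrite('pics/sc.png',crop(s,205,195,95,65,8))
for im in (t,s):
  for q in ['bar_post','wing_grip','guide','guide_stop','bar_nose','bridge','bar']:
    for r in ctrl.spot_point(im,q):
      p=c2w(im,r['position'])
      if abs(p[0]-580)<60 and abs(p[1]-20)<110: print(q,np.round(p,1),round(r['score'],2))
E
```

```text
wing_grip [599.2  69.2  96.8] 0.59
guide [598.8  67.7   2.4] 0.76
guide_stop [612.8  90.5  13.1] 0.66
bar_nose [589.1  47.6  10.8] 0.86
bar [568.4  -7.4   8.7] 0.76
bar_post [548.7 -51.5  47.5] 0.59
wing_grip [598.7  68.3 100.2] 0.53
wing_grip [608.5  91.    5.5] 0.18
guide [5.953e+02 6.660e+01 3.000e-01] 0.82
guide_stop [587.3  44.8  10.1] 0.72
guide_stop [606.7  91.1   7.3] 0.64
bar_nose [588.9  48.4  12.5] 0.81
bridge [597.   76.1  -5.2] 0.65
bar [566.8  -4.3   8.9] 0.55
```

View pics/tc.png

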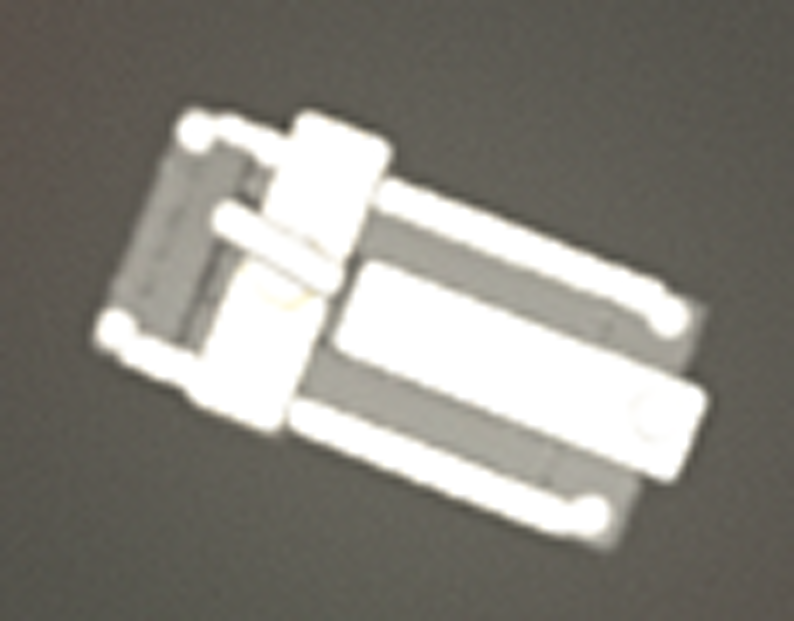

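View pics/sc.png

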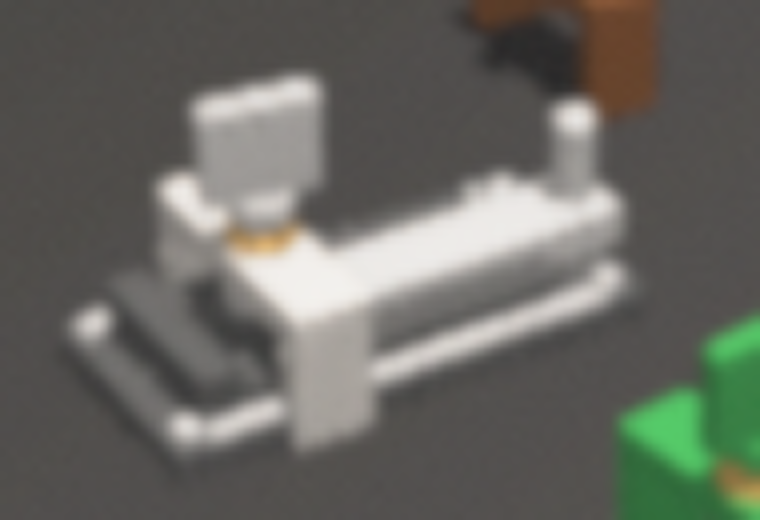

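The crops confirm it: the aluminium bridge sits at top (248,170), on the guide with the bar under it. The wing runs from about (237,167) to (254,176), and the post is at about (299,195). Next I'll compute the geometry.

```bash
python3 - <<'E'
from h import *
t=ctrl.get_image('top')
f=lambda u,v,z: ray(t,(205+(u+.5)/6.9-.5,135+(v+.5)/6.9-.5),z)[:2]
A=[f(*p,112) for p in [(212,205),(228,240),(345,262),(325,298)]]
a,b=f(222,218,112),f(336,284,112); print('wing',a,b,(a+b)/2,np.degrees(np.arctan2(*(a-b)[::-1])),np.linalg.norm(a-b))
c=[f(*p,28) for p in [(365,262),(705,390),(672,480),(335,348)]]
for i in range(4):
    d=c[i]-c[(i+1)%4];print('bar',c[i],np.linalg.norm(d),np.degrees(np.arctan2(d[1],d[0])))
print('post',f(656,412,62), f(656,412,28))
r=[f(*p,12) for p in [(195,125),(95,340),(695,300),(610,550)]];print('bed',r)
print(cv2.Rodrigues(np.array(ctrl.get_obs()['orientation']))[0].round(3))
E
```

```text
wing [607.70173586  85.58287813] [586.05835264  50.72573614] [596.88004425  68.15430713] 58.16316158953129 41.029944974891464
bar [603.89957119  44.53979556] 120.77700013787761 67.62507305655635
bar [557.92390364 -67.14423086] 31.923583238749867 -21.89889503706817
bar [528.30381613 -55.23769556] 120.09695247991358 -113.10107995181592
bar [575.42439035  55.22917495] 30.415436140346284 159.42422353864364
post [547.98233392 -49.19359674] [551.05706549 -50.65021398]
bed [array([654.42308229, 101.44866125]), array([582.25088654, 136.71841491]), array([589.99860549, -65.67451992]), array([506.53910955, -34.46419803])]
[[ 0.249 -0.968  0.   ]
 [-0.968 -0.249  0.   ]
 [-0.    -0.    -1.   ]]
```

```bash
python3 -m handwheel '[[[0,0,0],[-22,-25.9,0],1],[[0,0,0],[-22,-25.9,0],1],[[0,0,0],[-22,-25.9,0],1],[[0,0,0],[-22,-25.9,0],1],[[0,0,0],[-22,-25.9,0],1],[[0,0,0],[-22,-25.9,0],1],[[0,0,0],[-22,-25.9,0],1],[[0,0,0],[-22,-25.9,0],1],[[0,0,0],[-22,-25.9,0],1],[[0,0,0],[-22,-25.9,0],1]]'; cat >> h.py <<'E'
def st(target=None,az=None):
    o=ctrl.get_obs();R=cv2.Rodrigues(np.array(o['orientation']))[0];p=np.array(o['ee_pos'])
    print('t',round(float(o['t']),2),'p',p.round(1),'az',round(np.degrees(np.arctan2(R[1,0],R[0,0])),2),'tilt',(R[:2,2]*57.3).round(2),'q',np.round(o['qpos'],3),'F',np.round(o['ft_force'],1),'M',np.round(o['moment'],3),'t6',round(float(o['joint_torque'][5]),4),'w',round(float(o['width']),1))
    if target is not None: print('tool shift',(R.T@(np.array(target)-p)).round(1))
    return o
E
python3 -c "
from h import *
st((548,-49.5,130))"
```

```text
t: 3.18
ee_pos: [356.3, -322.9, 230.5]
orientation: [2.47, -1.936, 0.008]
ft_force: [-0.0, -0.3, -0.6]
width: 87.6
t 3.18 p [ 356.3 -322.9  230.5] az -76.19 tilt [ 0.11 -0.35] q [-0.759  0.208  1.944 -0.004  0.983  0.573] F [-0.  -0.3 -0.6] M [-0.044 -0.002  0.017] t6 -1.2008 w 87.6
tool shift [-220.4 -251.4   99.2]
```

```bash
python3 -m handwheel '[[[0,0,0],[-25,-28.5,3],1],[[0,0,0],[-25,-28.5,4],1],[[0,0,0],[-25,-28.5,6],1],[[0,0,0],[-25,-28.5,8],1],[[0,0,0],[-25,-28.5,10],1],[[0,0,0],[-25,-28.5,10],1],[[0,0,0],[-25,-28.5,10],1],[[0,0,0],[-25,-28.5,10],1],[[0,0,0],[-18,-20,10],1],[[0,0,-0.1],[0,0,5],1]]'
python3 -m handwheel '[[[0,0,-0.11],[0,0,0],1],[[0,0,-0.11],[0,0,0],1],[[0,0,-0.11],[0,0,0],1],[[0,0,-0.11],[0,0,0],1],[[0,0,-0.11],[0,0,0],1],[[0,0,-0.11],[0,0,0],1],[[0,0,-0.11],[0,0,0],1],[[0,0,-0.06],[0,0,0],1],[[0,0,0],[0,0,0],1],[[0,0,0],[0,0,0],1]]'
python3 - <<'E'
from h import *
im=ctrl.get_image('wrist');save(im,'w1.png')
for q in ['bar_post','wing_grip']:
  for r in ctrl.spot_point(im,q)[:3]: print(q,c2w(im,r['position']).round(1),r['score'])
st((548,-49.5,130))
E
```

```text
t: 4.02
ee_pos: [559.2, -34.3, 154.7]
orientation: [-2.568, 1.809, -0.029]
ft_force: [-0.3, 0.7, -0.3]
width: 87.8
t: 4.85
ee_pos: [560.5, -29.8, 152.4]
orientation: [3.087, -0.539, 0.023]
ft_force: [0.4, 0.5, -0.3]
width: 88.1
bar_post [545.7 -48.5  42.9] 0.72
wing_grip [596.6  75.4  99. ] 0.86
t 5.0 p [560.5 -29.9 152.4] az -19.78 tilt [ 0.75 -0.57] q [-0.07   0.43   1.837 -0.012  0.861  0.283] F [-0.2  0.1  0.2] M [ 0.031 -0.034  0.047] t6 0.0026 w 87.8
tool shift [-5.5 22.6 22.4]
```

View pics/w1.png

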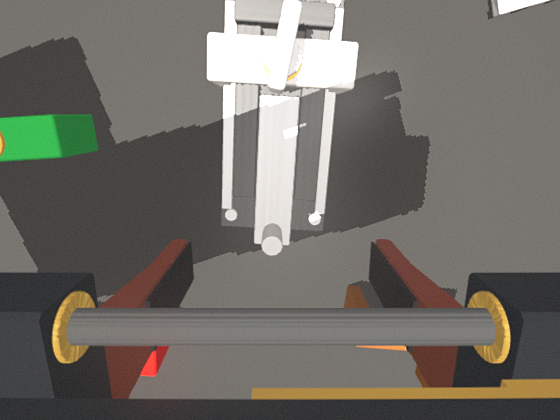

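The wrist view shows the post top at about (272,245), the bar nose edge at (280,96), the bed holes and the wing from about (285,80) to (290,2). Next I measure the post and the guide's heading.

```bash
python3 - <<'E'
from h import *
im=ctrl.get_image('wrist')
g=im['pixels']
cv2.imwrite('pics/w1c.png',cv2.resize(cv2.cvtColor(g,cv2.COLOR_RGB2BGR)[0:260,195:365],None,fx=2.3,fy=2.3,interpolation=cv2.INTER_CUBIC))
print('post',ray(im,(272,245),62).round(1))
a=ray(im,(236.5,90),22);b=ray(im,(227.5,205),22) ;print('left rail mid?',np.degrees(np.arctan2(*(a-b)[1::-1])))
a=ray(im,(331.5,90),22);b=ray(im,(316,205),22);print(np.degrees(np.arctan2(*(a-b)[1::-1])))
a=ray(im,(262,97),28);b=ray(im,(255,243),28);print('bar L',np.degrees(np.arctan2(*(a-b)[1::-1])),np.linalg.norm(a-b))
a=ray(im,(299,97),28);b=ray(im,(289,243),28);print('bar R',np.degrees(np.arctan2(*(a-b)[1::-1])))
st()
E
```

```text
post [548.1 -49.9  62. ]
left rail mid? 63.75521744067732
64.2529670856095
bar L 66.61576867546334 117.48872615470397
bar R 66.91803193955248
t 5.05 p [560.5 -29.9 152.4] az -19.77 tilt [ 0.75 -0.57] q [-0.07   0.43   1.837 -0.012  0.861  0.283] F [-0.1  0.   0.6] M [-0.044 -0.013 -0.008] t6 0.015 w 87.6
```

View pics/w1c.png

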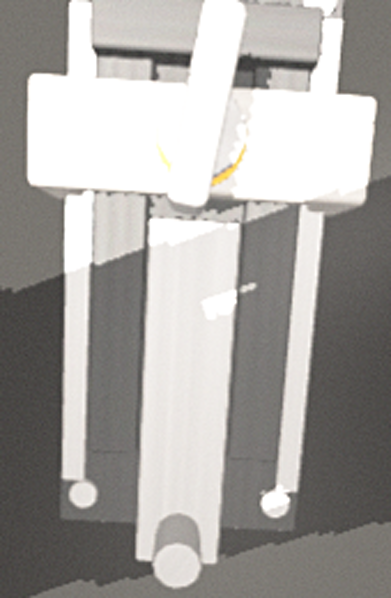

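```bash
cat >> h.py <<'E'
def need(az,target=None):
    "remaining turn (tool frame) and shift (tool frame) to pose pointing down with x azimuth az deg"
    o=ctrl.get_obs();R=cv2.Rodrigues(np.array(o['orientation']))[0];a=np.radians(az)
    D=np.array([[np.cos(a),np.sin(a),0],[np.sin(a),-np.cos(a),0],[0,0,-1.]])
    print('turn',cv2.Rodrigues(R.T@D)[0].ravel().round(4))
    if target is not None: print('shift',(R.T@(np.array(target)-np.array(o['ee_pos']))).round(2),'shift in final axes',(D.T@(np.array(target)-np.array(o['ee_pos']))).round(2))
E
python3 -c "
from h import *
need(-23,(548,-49.7,120))"
```

```text
turn [ 0.0045 -0.0157  0.0564]
shift [-5.59 22.74 32.43] shift in final axes [-3.78 23.15 32.41]
```

```bash
python3 -m handwheel '[[[0.0045,-0.0157,0.056],[0,0,0],1],[[0,0,0],[-1.9,11.6,10],1],[[0,0,0],[-1.9,11.6,10],1],[[0,0,0],[0,0,12],1],[[0,0,0],[0,0,0],1],[[0,0,0],[0,0,0],1],[[0,0,0],[0,0,0],1],[[0,0,0],[0,0,0],1],[[0,0,0],[0,0,0],1],[[0,0,0],[0,0,0],1]]'
python3 -c "
from h import *
st();need(-23,(548,-49.7,42))
im=ctrl.get_image('wrist');save(im,'w2.png');print(ray(im,(272,246),62))"
```

```text
t: 5.88
ee_pos: [549.8, -49.9, 122.2]
orientation: [-3.075, 0.638, -0.006]
ft_force: [0.4, 0.3, -0.6]
width: 87.6
t 5.88 p [549.8 -49.9 122.2] az -23.44 tilt [0.24 0.01] q [-1.120e-01  4.680e-01  1.866e+00  1.000e-03  8.030e-01  2.960e-01] F [ 0.4  0.3 -0.6] M [-0.052 -0.039 -0.026] t6 0.0012 w 87.6
turn [-0.0018 -0.0038 -0.0078]
shift [-2.05  0.68 80.16] shift in final axes [-1.75  0.52 80.17]
[540.21308126 -58.63892279  62.        ]
```

View pics/w2.png

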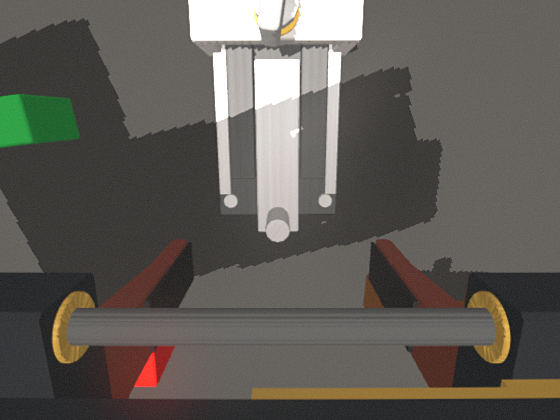

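The post top is at (278,230), centred between the fingers with the guide upright in view, so I can descend.

```bash
python3 -m handwheel '[[[0,0,0],[-1,0.3,15],1],[[0,0,0],[-0.8,0.3,15],1],[[0,0,0],[0,0,15],1],[[0,0,0],[0,0,15],1],[[0,0,0],[0,0,10],1],[[0,0,0],[0,0,8],1],[[0,0,0],[0,0,0],1],[[0,0,0],[0,0,0],1],[[0,0,0],[0,0,0],1],[[0,0,0],[0,0,0],1]]'
python3 -c "
from h import *
st();need(-23,(548,-49.7,42))
im=ctrl.get_image('wrist');save(im,'w3.png');im=ctrl.get_image('side');save(im,'s3.png')"
```

```text
t: 6.77
ee_pos: [552.7, -49.3, 45.1]
orientation: [-3.074, 0.636, -0.02]
ft_force: [1.0, 0.7, 0.2]
width: 87.6
t 6.77 p [552.7 -49.3  45.1] az -23.38 tilt [ 0.75 -0.04] q [-1.110e-01  5.970e-01  1.889e+00  1.000e-03  6.430e-01  2.960e-01] F [1.  0.7 0.2] M [ 0.008  0.01  -0.03 ] t6 0.0008 w 87.6
turn [-0.0045 -0.0124 -0.0066]
shift [-4.23  2.21  3.08] shift in final axes [-4.21  2.17  3.14]
```

View pics/w3.png

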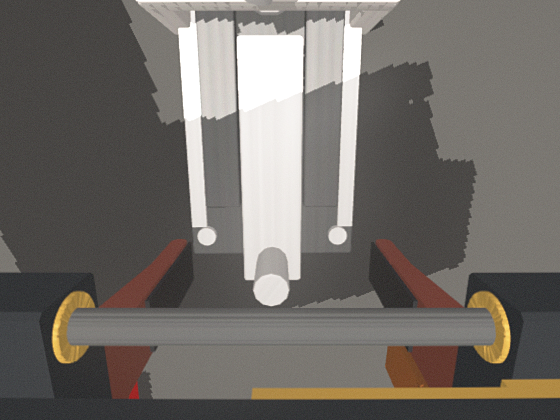

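The post is slightly left of centre, at (271,290). I'll correct by −4 mm in x and +2 mm in y, then close.

```bash
python3 -m handwheel '[[[-0.0045,-0.0124,0],[-4.2,2.1,3],1],[[0,0,0],[0,0,0],1],[[0,0,0],[0,0,0],1],[[0,0,0],[0,0,0],0],[[0,0,0],[0,0,0],0],[[0,0,0],[0,0,0],0],[[0,0,0],[0,0,0],0],[[0,0,0],[0,0,0],0],[[0,0,0],[0,0,0],0],[[0,0,0],[0,0,0],0]]'
python3 -c "
from h import *
st();need(-23,(548,-49.7,42))"
```

```text
t: 7.7
ee_pos: [548.5, -49.8, 43.3]
orientation: [-3.076, 0.637, -0.002]
ft_force: [-1.0, -0.1, 0.5]
width: 44.6
t 7.7 p [548.5 -49.8  43.3] az -23.39 tilt [ 0.08 -0.01] q [-0.112  0.599  1.89  -0.     0.651  0.296] F [-1.  -0.1  0.5] M [-0.017 -0.075  0.023] t6 0.0002 w 44.6
turn [-0.0004 -0.0013 -0.0067]
shift [-0.55  0.13  1.33] shift in final axes [-0.54  0.12  1.33]
```

```bash
python3 -m handwheel '[[[0,0,0],[0,0,0],0],[[0,0,0],[0,0,0],0],[[0,0,0],[0,0,0],0],[[0,0,0],[0,0,0],0],[[0,0,0],[0,0,0],0],[[0,0,0],[0,0,0],0],[[0,0,0],[0,-1,0],0],[[0,0,0],[0,-2,0],0],[[0,0,0],[0,-2,0],0],[[0,0,0],[0,-2,0],0]]'
python3 -c "
from h import *
st()"
```

```text
t: 8.53
ee_pos: [550.4, -44.5, 43.3]
orientation: [3.075, -0.636, -0.001]
ft_force: [-0.6, -3.8, 2.1]
width: 15.5
t 8.53 p [550.4 -44.5  43.3] az -23.38 tilt [-0.04 -0.1 ] q [-0.101  0.601  1.886 -0.003  0.655  0.309] F [-0.6 -3.8  2.1] M [-0.621  0.152 -0.   ] t6 -0.0691 w 15.5
```

The post is gripped at 15.5 mm and the bar slides with about 4 N. I'll continue.

```bash
python3 -m handwheel '[[[0,0,0],[0,-4,0],0],[[0,0,0],[0,-4,0],0],[[0,0,0],[0,-4,0],0],[[0,0,0],[0,-4,0],0],[[0,0,0],[0,-4,0],0],[[0,0,0],[0,-4,0],0],[[0,0,0],[0,-4,0],0],[[0,0,0],[0,-3,0],0],[[0,0,0],[0,-2,0],0],[[0,0,0],[0,0,0],0]]'
python3 -c "
from h import *
st()
im=ctrl.get_image('wrist');save(im,'w4.png')"
```

```text
t: 9.37
ee_pos: [564.6, -10.7, 43.3]
orientation: [3.074, -0.634, -0.001]
ft_force: [-1.5, -4.2, 2.3]
width: 15.0
t 9.37 p [564.6 -10.7  43.3] az -23.31 tilt [-0.08 -0.14] q [-0.039  0.613  1.857 -0.004  0.673  0.371] F [-1.5 -4.2  2.3] M [-0.721  0.132 -0.001] t6 0.0314 w 15.0
```

View pics/w4.png

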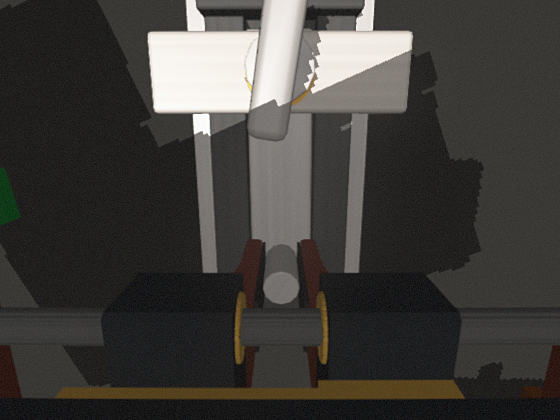

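The wrist view shows the bar under the bridge with the post held at (282,290). It has moved 42 mm and about 6 mm remain, which I'll do in small rows that stall softly.

```bash
python3 -m handwheel '[[[0,0,0],[0,-1.2,0],0],[[0,0,0],[0,-1.2,0],0],[[0,0,0],[0,-1.2,0],0],[[0,0,0],[0,-1.2,0],0],[[0,0,0],[0,-1.2,0],0],[[0,0,0],[0,-1.2,0],0],[[0,0,0],[0,-1.2,0],0],[[0,0,0],[0,-1.2,0],0],[[0,0,0],[0,-1.2,0],0],[[0,0,0],[0,-1.2,0],0]]'
python3 -c "
from h import *
st()"
```

```text
t: 10.25
ee_pos: [566.9, -4.4, 43.3]
orientation: [3.067, -0.631, -0.008]
ft_force: [-3.5, -11.2, 3.9]
width: 15.3
t 10.25 p [566.9  -4.4  43.3] az -23.24 tilt [-0.41 -0.5 ] q [-0.024  0.617  1.848 -0.014  0.683  0.393] F [ -3.5 -11.2   3.9] M [-1.846  0.383 -0.025] t6 -0.095 w 15.3
```

```bash
python3 -m handwheel '[[[0,0,0],[0,-2.5,0],0],[[0,0,0],[0,-2.5,0],0],[[0,0,0],[0,-2.5,0],0],[[0,0,0],[0,-2.5,0],0],[[0,0,0],[0,0,0],0],[[0,0,0],[0,0,0],1],[[0,0,0],[0,0,0],1],[[0,0,0],[0,0,0],1],[[0,0,0],[0,0,0],1],[[0,0,0],[0,0,0],1]]'
python3 -c "
from h import *
st()"
```

```text
t: 11.08
ee_pos: [567.9, -1.6, 43.1]
orientation: [3.059, -0.626, -0.016]
ft_force: [0.5, -0.4, 0.8]
width: 45.2
t 11.08 p [567.9  -1.6  43.1] az -23.14 tilt [-0.79 -0.98] q [-0.015  0.621  1.841 -0.027  0.693  0.41 ] F [ 0.5 -0.4  0.8] M [-0.055 -0.029 -0.044] t6 -0.0006 w 45.2
```

```bash
python3 -m handwheel '[[[0,0,0],[0,0,0],1],[[0,0,0],[0,0,-5],1],[[0,0,0],[0,0,-15],1],[[0,0,0],[0,0,-25],1],[[0,0,0],[0,0,-30],1],[[0,0,0],[0,0,-30],1],[[0,0,0],[0,0,-20],1],[[0,0,0],[0,0,-10],1],[[0,0,0],[0,0,0],1],[[0,0,0],[0,0,0],1]]'
python3 - <<'E'
from h import *
st()
im=ctrl.get_image('wrist');save(im,'w5.png')
for q in ['bar_post','wing_grip']:
  for r in ctrl.spot_point(im,q)[:2]: print(q,c2w(im,r['position']).round(1),r['score'])
E
```

```text
t: 11.92
ee_pos: [568.8, 2.0, 184.4]
orientation: [3.059, -0.624, -0.02]
ft_force: [0.1, 0.3, -0.3]
width: 87.9
t 11.92 p [568.8   2.  184.4] az -23.08 tilt [-0.94 -0.93] q [-0.009  0.407  1.78  -0.02   0.971  0.405] F [ 0.1  0.3 -0.3] M [-0.04  -0.086  0.018] t6 -0.0014 w 87.9
bar_post [562.4  -2.6  44.4] 0.69
wing_grip [597.2  74.6  98.4] 0.66
wing_grip [ 631.4 -165.6  100.9] 0.55
```

View pics/w5.png

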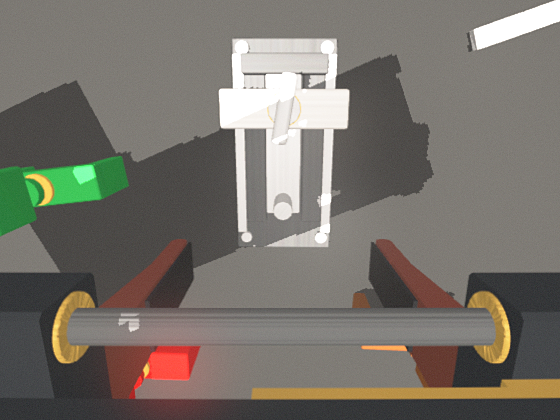

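```bash
python3 - <<'E'
from h import *
im=ctrl.get_image('wrist')
cv2.imwrite('pics/w5c.png',cv2.resize(cv2.cvtColor(im['pixels'],cv2.COLOR_RGB2BGR)[30:160,210:360],None,fx=4.5,fy=4.5,interpolation=cv2.INTER_CUBIC))
E
```

```text
(no output)
```

View pics/w5c.png

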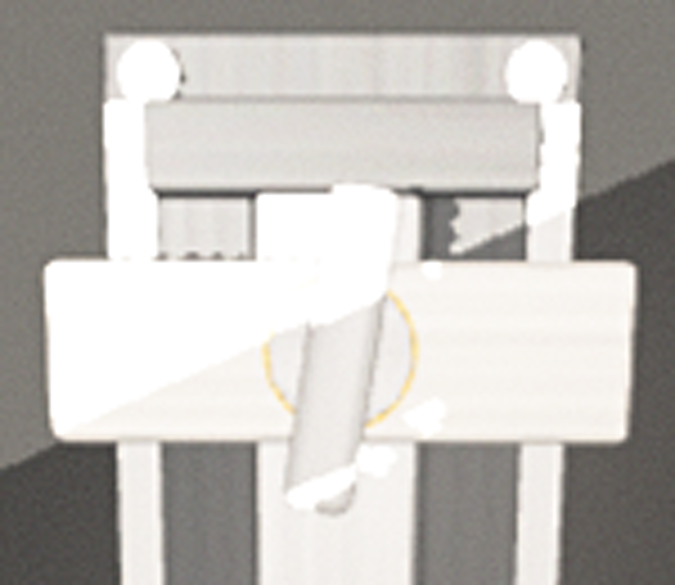

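The crop shows the bar's nose against the stop's near face, around crop (335,190). The wing's left edge runs from (335,190) to (288,492) and its right edge from (400,195) to (355,485).

```bash
python3 - <<'E'
from h import *
im=ctrl.get_image('wrist')
f=lambda u,v,z: ray(im,(210+(u+.5)/4.5-.5,30+(v+.5)/4.5-.5),z)[:2]
A=f(335,190,112);B=f(288,492,112);C=f(400,195,112);D=f(355,485,112)
for a,b in((A,B),(C,D)): print(np.degrees(np.arctan2(*(a-b)[::-1])),np.linalg.norm(a-b))
print((A+B+C+D)/4)
a=f(148,72,12);b=f(536,72,12);d=b-a;print('holes az',np.degrees(np.arctan2(d[1],d[0])))
a=f(45,262,55);b=f(635,262,55);d=b-a;print('bridge az',np.degrees(np.arctan2(d[1],d[0])),np.linalg.norm(d), (a+b)/2)
a=f(55,440,55);b=f(628,440,55);print((a+b)/2,'circle',f(341,358,56))
need(-31,(598,68.5,150)); need(149,(598,68.5,150)); st()
E
```

```text
57.69524742573289 39.9611968632665
58.35067107615177 38.27427051240547
[599.04990081  69.10246627]
holes az -23.119341263462776
bridge az -23.052705814147544 99.22821713511928 [603.76362572  81.86231726]
[592.65054027  54.79834657] circle [597.95781375  67.38607573]
turn [0.0235 0.0104 0.1384]
shift [  2.04 -73.73  31.07] shift in final axes [ -8.43 -72.54  32.76]
turn [-0.0156  0.0354 -3.003 ]
shift [  2.04 -73.73  31.07] shift in final axes [ 8.43 72.54 32.76]
t 12.17 p [567.9   2.  182.8] az -23.08 tilt [-1.14 -0.93] q [-0.009  0.409  1.781 -0.02   0.971  0.405] F [-0.3  0.2 -0. ] M [-0.028 -0.041 -0.017] t6 -0.001 w 87.8
```

```bash
python3 -m handwheel '[[[0.0235,0.0104,-0.1],[0,0,0],1],[[0,0,-0.124],[0,0,0],1],[[0,0,-0.124],[0,0,0],1],[[0,0,-0.124],[0,0,0],1],[[0,0,-0.124],[0,0,0],1],[[0,0,-0.124],[0,0,0],1],[[0,0,-0.124],[0,0,0],1],[[0,0,-0.124],[0,0,0],1],[[0,0,-0.124],[0,0,0],1],[[0,0,-0.124],[0,0,0],1]]'
python3 -m handwheel '[[[0,0,-0.124],[0,0,0],1],[[0,0,-0.124],[0,0,0],1],[[0,0,-0.124],[0,0,0],1],[[0,0,-0.124],[0,0,0],1],[[0,0,-0.124],[0,0,0],1],[[0,0,-0.124],[0,0,0],1],[[0,0,-0.124],[0,0,0],1],[[0,0,-0.124],[0,0,0],1],[[0,0,-0.124],[0,0,0],1],[[0,0,-0.124],[0,0,0],1]]'
python3 - <<'E'
from h import *
st();need(147.5,(598.2,68.3,150))
E
```

```text
t: 13.0
ee_pos: [561.9, 1.8, 170.8]
orientation: [-2.866, -1.258, 0.028]
ft_force: [-0.2, -0.6, -1.0]
width: 87.8
t: 13.83
ee_pos: [555.7, 1.7, 158.8]
orientation: [-1.575, -2.675, 0.027]
ft_force: [0.5, 0.2, 0.1]
width: 87.8
t 13.83 p [555.7   1.7 158.8] az 118.99 tilt [-2.36  0.23] q [-0.02   0.435  1.809  0.004  0.939 -2.1  ] F [0.5 0.2 0.1] M [ 0.08  -0.146  0.039] t6 1.9932 w 87.8
turn [-0.0276 -0.0315 -0.4971]
shift [37.45 69.76  7.33] shift in final axes [-5.000e-02  7.903e+01  8.830e+00]
```

```bash
python3 -m handwheel '[[[-0.0276,-0.0315,-0.1],[0,0,0],1],[[0,0,-0.12],[0,0,-1],1],[[0,0,-0.12],[0,0,-1],1],[[0,0,-0.1],[0,0,-1],1],[[0,0,-0.05],[0,0,-1],1],[[0,0,0],[0,18,0],1],[[0,0,0],[0,22,0],1],[[0,0,0],[0,20,0],1],[[0,0,0],[0,10,0],1],[[0,0,0],[0,0,0],1]]'
python3 - <<'E'
from h import *
st();need(147.5,(598.2,68.3,150))
im=ctrl.get_image('wrist');save(im,'w6.png');st()
E
```

```text
t: 14.67
ee_pos: [588.5, 72.7, 150.3]
orientation: [-0.866, -3.012, 0.054]
ft_force: [0.5, -0.7, -0.6]
width: 87.8
t 14.67 p [588.5  72.7 150.3] az 147.91 tilt [-0.92 -1.8 ] q [ 0.118  0.486  1.744 -0.037  0.931 -2.442] F [ 0.5 -0.7 -0.6] M [ 0.13  -0.072  0.009] t6 0.2091 w 87.8
turn [-0.0352  0.0032  0.0071]
shift [-10.58   1.47   0.25] shift in final axes [-10.57   1.54   0.27]
t 14.72 p [587.8  72.1 150.1] az 147.9 tilt [-0.97 -1.81] q [ 0.117  0.486  1.745 -0.037  0.931 -2.442] F [ 0.3 -0.5  1.2] M [ 0.074 -0.113 -0.004] t6 0.0957 w 88.2
```

View pics/w6.png

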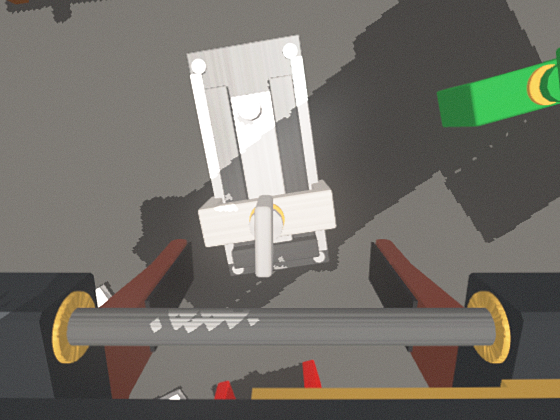

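The wing is upright in view, at (264,198)–(264,275), left of centre as computed. Correcting that now.

```bash
python3 -m handwheel '[[[-0.035,0.003,0.004],[0,0,0],1],[[0,0,0],[-5,0.7,5],1],[[0,0,0],[-5,0.7,10],1],[[0,0,0],[0,0,10],1],[[0,0,0],[0,0,3],1],[[0,0,0],[0,0,0],1],[[0,0,0],[0,0,0],1],[[0,0,0],[0,0,0],1],[[0,0,0],[0,0,0],1],[[0,0,0],[0,0,0],1]]'
python3 - <<'E'
from h import *
st();need(147.5,(598.2,68.3,88))
im=ctrl.get_image('wrist');save(im,'w7.png');st()
E
```

```text
t: 15.55
ee_pos: [594.3, 64.5, 116.6]
orientation: [-0.87, -3.012, 0.01]
ft_force: [-0.2, 0.6, -0.2]
width: 87.9
t 15.55 p [594.3  64.5 116.6] az 147.78 tilt [-0.44 -0.26] q [ 0.09   0.535  1.757 -0.005  0.857 -2.486] F [-0.2  0.6 -0.2] M [ 0.16  -0.081 -0.034] t6 0.0008 w 87.9
turn [-0.008  -0.0041  0.005 ]
shift [-1.43  5.54 28.56] shift in final axes [-1.28  5.32 28.6 ]
t 15.6 p [594.3  64.5 116.7] az 147.78 tilt [-0.43 -0.26] q [ 0.09   0.535  1.757 -0.005  0.857 -2.486] F [0.3 0.2 0.2] M [ 0.094 -0.121 -0.01 ] t6 0.0011 w 87.6
```

View pics/w7.png

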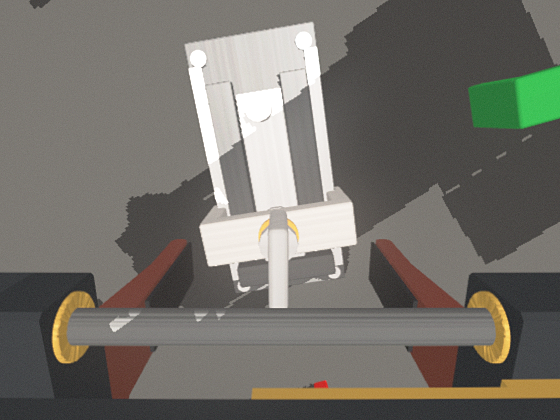

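The wing is centred between the fingers at x≈278 and upright. Descending to the grip height.

```bash
python3 -m handwheel '[[[-0.008,-0.004,0],[-0.6,2.7,4],1],[[0,0,0],[-0.6,2.6,6],1],[[0,0,0],[0,0,6],1],[[0,0,0],[0,0,6],1],[[0,0,0],[0,0,5],1],[[0,0,0],[0,0,0],1],[[0,0,0],[0,0,0],1],[[0,0,0],[0,0,0],1],[[0,0,0],[0,0,0],1],[[0,0,0],[0,0,0],1]]'
python3 - <<'E'
from h import *
st();need(147.5,(598.2,68.3,88))
im=ctrl.get_image('wrist');save(im,'w8.png')
E
```

```text
t: 16.43
ee_pos: [598.7, 69.1, 86.8]
orientation: [0.871, 3.017, 0.002]
ft_force: [0.1, 0.4, 0.5]
width: 88.0
t 16.43 p [598.7  69.1  86.8] az 147.82 tilt [0.07 0.04] q [ 9.500e-02  5.820e-01  1.763e+00  1.000e-03  7.950e-01 -2.485e+00] F [0.1 0.4 0.5] M [ 0.068 -0.086  0.019] t6 -0.0001 w 88.0
turn [0.0012 0.0008 0.0055]
shift [-0.05 -0.94 -1.19] shift in final axes [-0.06 -0.94 -1.18]
```

View pics/w8.png

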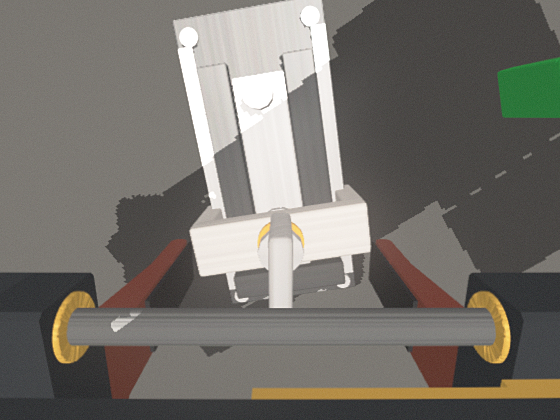

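Everything is aligned, so I close on the wing.

```bash
python3 -m handwheel '[[[0,0,0],[0,-0.8,-1],1],[[0,0,0],[0,0,0],0],[[0,0,0],[0,0,0],0],[[0,0,0],[0,0,0],0],[[0,0,0],[0,0,0],0],[[0,0,0],[0,0,0],0],[[0,0,0],[0,0,0],0],[[0,0,0],[0,0,0],0],[[0,0,0],[0,0,0],0],[[0,0,0],[0,0,0],0]]'
python3 -m handwheel '[[[0,0,0],[0,0,0],0],[[0,0,0],[0,0,0],0],[[0,0,0],[0,0,0],0],[[0,0,0],[0,0,0],0],[[0,0,0],[0,0,0],0],[[0,0,0],[0,0,0],0],[[0,0,0],[0,0,0],0],[[0,0,0],[0,0,0],0],[[0,0,0],[0,0,0],0],[[0,0,0],[0,0,0],0]]'
python3 -c "
from h import *
st()"
```

```text
t: 17.32
ee_pos: [598.8, 68.4, 89.0]
orientation: [0.87, 3.016, 0.003]
ft_force: [0.7, 0.8, -0.5]
width: 31.6
t: 18.15
ee_pos: [598.5, 68.6, 89.0]
orientation: [0.87, 3.016, 0.003]
ft_force: [-0.3, 0.8, 0.6]
width: 10.1
t 18.15 p [598.5  68.6  89. ] az 147.81 tilt [0.15 0.06] q [ 9.400e-02  5.780e-01  1.764e+00  1.000e-03  7.970e-01 -2.487e+00] F [-0.3  0.8  0.6] M [0.232 0.06  0.026] t6 0.0165 w 10.1
```

```bash
python3 -m handwheel '[[[0,0,0.07],[0,0,0.06],0],[[0,0,0.07],[0,0,0.06],0],[[0,0,0.07],[0,0,0.06],0],[[0,0,0.07],[0,0,0.06],0],[[0,0,0.07],[0,0,0.06],0],[[0,0,0.07],[0,0,0.06],0],[[0,0,0.07],[0,0,0.06],0],[[0,0,0.07],[0,0,0.06],0],[[0,0,0],[0,0,0],0],[[0,0,0],[0,0,0],0]]'
python3 -c "
from h import *
st()"
```

```text
t: 18.98
ee_pos: [598.8, 68.2, 88.4]
orientation: [1.702, 2.637, 0.003]
ft_force: [0.5, -0.2, 0.9]
width: 9.8
t 18.98 p [598.8  68.2  88.4] az 114.32 tilt [0.18 0.02] q [ 0.094  0.579  1.764  0.     0.796 -1.902] F [ 0.5 -0.2  0.9] M [ 0.132 -0.022 -0.011] t6 0.1789 w 9.8
```

```bash
cat >> h.py <<'E'
def mz(n=6):
    M=[];T=[];F=[]
    for i in range(n):
        o=ctrl.get_obs();M.append(o['moment'][2]);T.append(o['joint_torque'][5]);F.append(o['ft_force']);ctrl.get_image('top')
    R=cv2.Rodrigues(np.array(o['orientation']))[0];a=np.degrees(np.arctan2(R[1,0],R[0,0]))
    print('t',round(float(o['t']),2),'az',round(a,2),'turned rad',round(np.radians(147.81-a)%6.2832,3),'Mz',round(np.mean(M),3),'+-',round(np.std(M)/n**.5,3),'t6',np.round(T,3),'F',np.mean(F,0).round(1),'p',np.round(o['ee_pos'],1))
E
python3 -m handwheel '[[[0,0,0.05],[0,0,0.04],0],[[0,0,0.05],[0,0,0.04],0],[[0,0,0.05],[0,0,0.04],0],[[0,0,0.05],[0,0,0.04],0],[[0,0,0.02],[0,0,0],0],[[0,0,0],[0,0,0],0],[[0,0,0],[0,0,0],0],[[0,0,0],[0,0,0],0],[[0,0,0],[0,0,0],0],[[0,0,0],[0,0,0],0]]'
python3 -c "
from h import *
mz()"
```

```text
t: 19.82
ee_pos: [598.8, 68.0, 88.2]
orientation: [1.97, 2.444, 0.003]
ft_force: [0.6, 0.4, -0.1]
width: 10.3
t 20.07 az 102.21 turned rad 0.796 Mz 0.005 +- 0.008 t6 [-0.042 -0.044 -0.053 -0.038 -0.03  -0.026] F [-0.1  0.3  0.2] p [598.9  68.   88.2]
```

```bash

python3 -m handwheel '[[[0,0,0.02],[0,0,0.02],0],[[0,0,0.02],[0,0,0.02],0],[[0,0,0.02],[0,0,0.02],0],[[0,0,0.02],[0,0,0.02],0],[[0,0,0.02],[0,0,0.02],0],[[0,0,0.02],[0,0,0.02],0],[[0,0,0.02],[0,0,0.02],0],[[0,0,0.02],[0,0,0.02],0],[[0,0,0.02],[0,0,0.02],0],[[0,0,0.02],[0,0,0.02],0]]'
python3 -c "
from h import *
mz()"
```

```text
t: 20.95
ee_pos: [598.9, 67.8, 88.0]
orientation: [2.227, 2.212, 0.003]
ft_force: [-0.6, -0.3, 0.1]
width: 9.8
t 21.2 az 89.74 turned rad 1.013 Mz -0.021 +- 0.017 t6 [-0.314 -0.126  0.232  0.078  0.    -0.029] F [-0.5 -0.4 -0.1] p [598.9  67.9  88. ]
```

```bash

python3 -m handwheel '[[[0,0,0.02],[0,0,0.02],0],[[0,0,0.02],[0,0,0.02],0],[[0,0,0.02],[0,0,0.02],0],[[0,0,0.02],[0,0,0.02],0],[[0,0,0.02],[0,0,0.02],0],[[0,0,0.02],[0,0,0.02],0],[[0,0,0.02],[0,0,0.02],0],[[0,0,0.02],[0,0,0.02],0],[[0,0,0.02],[0,0,0.02],0],[[0,0,0.02],[0,0,0.02],0]]'
python3 -c "
from h import *
mz(8)"
```

```text
t: 22.08
ee_pos: [598.9, 67.7, 87.8]
orientation: [2.454, 1.957, 0.003]
ft_force: [0.3, -0.5, 0.4]
width: 9.9
t 22.43 az 77.28 turned rad 1.231 Mz -0.015 +- 0.011 t6 [-0.313 -0.126  0.232  0.078  0.    -0.029 -0.038 -0.041] F [-0.2 -0.7  0.2] p [598.9  67.7  87.8]
```

The joint-6 torque pattern after each call repeats exactly, so any change in it will show the load. Continuing.

```bash

python3 -m handwheel '[[[0,0,0.02],[0,0,0.02],0],[[0,0,0.02],[0,0,0.02],0],[[0,0,0.02],[0,0,0.02],0],[[0,0,0.02],[0,0,0.02],0],[[0,0,0.02],[0,0,0.02],0],[[0,0,0.02],[0,0,0.02],0],[[0,0,0.02],[0,0,0.02],0],[[0,0,0.02],[0,0,0.02],0],[[0,0,0.02],[0,0,0.02],0],[[0,0,0.02],[0,0,0.02],0]]'
python3 -c "
from h import *
mz(6)"
```

```text
t: 23.32
ee_pos: [598.8, 67.6, 87.5]
orientation: [2.652, 1.679, 0.003]
ft_force: [-0.1, -1.1, 0.3]
width: 10.1
t 23.57 az 64.81 turned rad 1.449 Mz -0.047 +- 0.017 t6 [-0.313 -0.125  0.232  0.078  0.    -0.029] F [ 0.  -1.   0.4] p [598.8  67.6  87.5]
```

```bash

python3 -m handwheel '[[[0,0,0.02],[0,0,0.02],0],[[0,0,0.02],[0,0,0.02],0],[[0,0,0.02],[0,0,0.02],0],[[0,0,0.02],[0,0,0.02],0],[[0,0,0.02],[0,0,0.02],0],[[0,0,0.02],[0,0,0.02],0],[[0,0,0.02],[0,0,0.02],0],[[0,0,0.02],[0,0,0.02],0],[[0,0,0.02],[0,0,0.02],0],[[0,0,0.02],[0,0,0.02],0]]'
python3 -c "
from h import *
mz(6)"
```

```text
t: 24.45
ee_pos: [598.7, 67.4, 87.3]
orientation: [2.819, 1.382, 0.003]
ft_force: [-0.1, -0.9, 0.7]
width: 10.1
t 24.7 az 52.35 turned rad 1.666 Mz -0.022 +- 0.016 t6 [-0.313 -0.125  0.232  0.079  0.001 -0.028] F [-0.2 -1.2  0.6] p [598.7  67.4  87.3]
```

```bash

python3 -m handwheel '[[[0,0,0.02],[0,0,0.02],0],[[0,0,0.02],[0,0,0.02],0],[[0,0,0.02],[0,0,0.02],0],[[0,0,0.02],[0,0,0.02],0],[[0,0,0.02],[0,0,0.02],0],[[0,0,0.02],[0,0,0.02],0],[[0,0,0.02],[0,0,0.02],0],[[0,0,0.02],[0,0,0.02],0],[[0,0,0.02],[0,0,0.02],0],[[0,0,0.02],[0,0,0.02],0]]'
python3 -c "
from h import *
mz(6)"
```

```text
t: 25.58
ee_pos: [598.6, 67.3, 87.2]
orientation: [2.952, 1.067, 0.003]
ft_force: [-0.8, -1.3, 0.1]
width: 9.8
t 25.83 az 39.89 turned rad 1.884 Mz -0.011 +- 0.015 t6 [-0.313 -0.125  0.232  0.078  0.001 -0.028] F [-0.5 -1.3  0.7] p [598.6  67.3  87.2]
```

```bash

python3 -m handwheel '[[[0,0,0.02],[0,0,0.02],0],[[0,0,0.02],[0,0,0.02],0],[[0,0,0.02],[0,0,0.02],0],[[0,0,0.02],[0,0,0.02],0],[[0,0,0.02],[0,0,0.02],0],[[0,0,0.02],[0,0,0.02],0],[[0,0,0.02],[0,0,0.02],0],[[0,0,0.02],[0,0,0.02],0],[[0,0,0.02],[0,0,0.02],0],[[0,0,0.02],[0,0,0.02],0]]'
python3 -c "
from h import *
mz(6)"
```

```text
t: 26.72
ee_pos: [598.4, 67.2, 86.9]
orientation: [3.051, 0.741, 0.003]
ft_force: [-0.8, -2.3, 2.1]
width: 9.9
t 26.97 az 27.43 turned rad 2.101 Mz -0.033 +- 0.026 t6 [-0.313 -0.125  0.232  0.078  0.    -0.029] F [-0.9 -2.   1.4] p [598.5  67.2  86.9]
```

```bash

python3 -m handwheel '[[[0,0,0.02],[0,0,0.02],0],[[0,0,0.02],[0,0,0.02],0],[[0,0,0.02],[0,0,0.02],0],[[0,0,0.02],[0,0,0.02],0],[[0,0,0.02],[0,0,0.02],0],[[0,0,0.02],[0,0,0.02],0],[[0,0,0.02],[0,0,0.02],0],[[0,0,0.02],[0,0,0.02],0],[[0,0,0.02],[0,0,0.02],0],[[0,0,0.02],[0,0,0.02],0]]'
python3 -c "
from h import *
mz(6)"
```

```text
t: 27.85
ee_pos: [598.3, 67.2, 86.7]
orientation: [3.113, 0.406, 0.003]
ft_force: [-0.3, -1.7, 0.8]
width: 9.8
t 28.1 az 15.0 turned rad 2.318 Mz 0.094 +- 0.013 t6 [-0.187 -0.002  0.355  0.201  0.123  0.095] F [-0.8 -1.5  1.2] p [598.3  67.2  86.7]
```

Contact is clear: the joint-6 torque signature rose uniformly by 0.124 N m and Mz by about 0.12. That puts contact near 2.08 rad and the force at roughly 120 N, which is bottomed but not forced. Backing off now to about 0.62 rad.

```bash

python3 -m handwheel '[[[0,0,-0.1],[0,0,-0.1],0],[[0,0,-0.11],[0,0,-0.1],0],[[0,0,-0.11],[0,0,-0.1],0],[[0,0,-0.11],[0,0,-0.1],0],[[0,0,-0.11],[0,0,-0.1],0],[[0,0,-0.11],[0,0,-0.1],0],[[0,0,-0.11],[0,0,-0.1],0],[[0,0,-0.11],[0,0,-0.1],0],[[0,0,-0.11],[0,0,-0.1],0],[[0,0,-0.11],[0,0,-0.1],0]]'
python3 -c "
from h import *
mz(3)"
```

```text
t: 28.98
ee_pos: [598.9, 67.7, 87.8]
orientation: [2.403, 2.021, 0.004]
ft_force: [-0.4, -0.9, 0.3]
width: 9.7
t 29.08 az 79.89 turned rad 1.185 Mz -0.002 +- 0.028 t6 [ 1.791  0.635 -1.43 ] F [-0.5 -1.1  1.4] p [598.9  67.8  87.8]
```

Turned to 1.185 rad so far, with 0.56 rad to go.

```bash

python3 -m handwheel '[[[0,0,-0.09],[0,0,-0.09],0],[[0,0,-0.09],[0,0,-0.09],0],[[0,0,-0.09],[0,0,-0.09],0],[[0,0,-0.09],[0,0,-0.09],0],[[0,0,-0.09],[0,0,-0.09],0],[[0,0,-0.05],[0,0,-0.05],0],[[0,0,-0.02],[0,0,0],0],[[0,0,0],[0,0,0],0],[[0,0,0],[0,0,0],0],[[0,0,0],[0,0,0],0]]'
python3 -c "
from h import *
mz(4)"
```

```text
t: 29.97
ee_pos: [598.9, 68.2, 88.3]
orientation: [1.831, 2.55, 0.004]
ft_force: [-1.1, -1.1, 1.6]
width: 9.7
t 30.12 az 108.7 turned rad 0.683 Mz 0.016 +- 0.004 t6 [-0.002  0.029  0.065  0.026] F [-0.8 -1.4  1.5] p [598.9  68.1  88.3]
```

The screw is now about 1.40 rad back from contact, so the gap is about 1.3 mm. Releasing.

```bash

python3 -m handwheel '[[[0,0,0],[0,0,0],1],[[0,0,0],[0,0,0],1],[[0,0,0],[0,0,0],1],[[0,0,0],[0,0,0],1],[[0,0,0],[0,0,0],1],[[0,0,0],[0,0,0],1],[[0,0,0],[0,0,0],1],[[0,0,0],[0,0,0],1],[[0,0,0],[0,0,0],1],[[0,0,0],[0,0,0],1]]'
python3 -m handwheel '[[[0,0,0],[0,0,-2],1],[[0,0,0],[0,0,-5],1],[[0,0,0],[0,0,-12],1],[[0,0,0],[0,0,-20],1],[[0,0,0],[0,0,-25],1],[[0,0,0],[0,0,-20],1],[[0,0,0],[0,0,-10],1],[[0,0,0],[0,0,0],1],[[0,0,0],[0,0,0],1],[[0,0,0],[0,0,0],1]]'
python3 - <<'E'
from h import *
st()
im=ctrl.get_image('wrist');save(im,'w9.png')
t=ctrl.get_image('top');cv2.imwrite('pics/t9c.png',cv2.resize(cv2.cvtColor(t['pixels'],cv2.COLOR_RGB2BGR)[60:300,90:470],None,fx=2,fy=2,interpolation=cv2.INTER_CUBIC))
for q in ['bar_post','bar_nose','guide_stop']:
  for r in ctrl.spot_point(im,q)[:2]: print(q,c2w(im,r['position']).round(1),r['score'])
E
```

```text
t: 31.0
ee_pos: [599.9, 69.1, 88.2]
orientation: [1.831, 2.549, 0.008]
ft_force: [-0.1, -0.2, 1.2]
width: 72.7
t: 31.83
ee_pos: [599.2, 68.8, 190.8]
orientation: [1.83, 2.548, 0.009]
ft_force: [-0.5, 0.1, 0.4]
width: 88.4
t 31.83 p [599.2  68.8 190.8] az 108.61 tilt [0.4  0.13] q [ 0.094  0.436  1.715  0.002  0.984 -1.803] F [-0.5  0.1  0.4] M [ 0.06  -0.115  0.023] t6 0.0 w 88.4
bar_post [565.4  -3.   46.2] 0.9
bar_nose [608.6  95.1  10.1] 0.71
guide_stop [606.5  97.8  12.4] 0.68
```

View pics/w9.png

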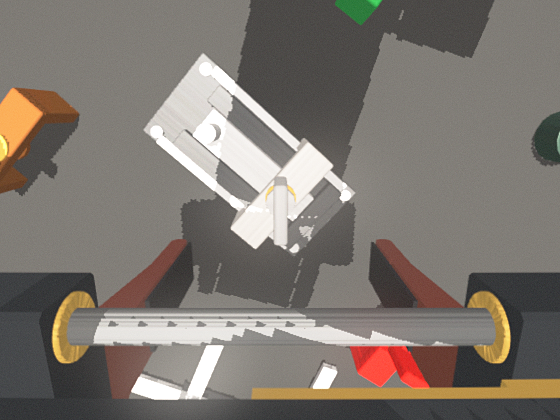

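View pics/t9c.png

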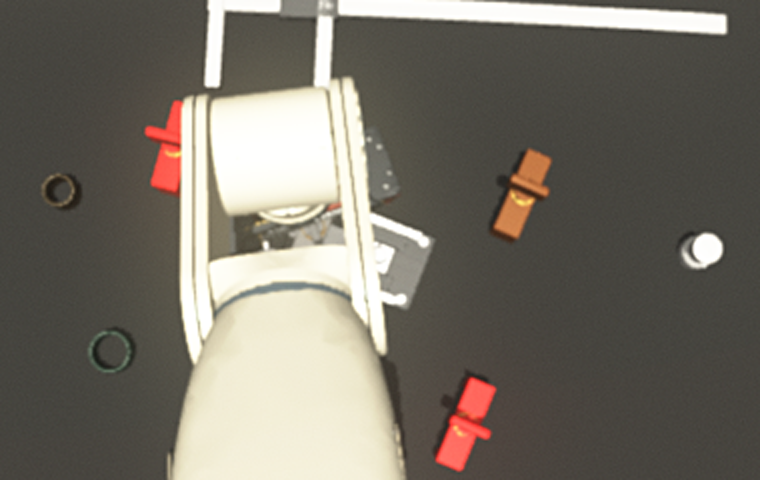

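After release, the wrist view shows the wing still upright between the fingers at (280,178–245), so it stayed where it was left. The bar post is at (207,130), about 79 mm from the screw's axis; home is 80 mm. In the top crop the sleeves at (58,190) and (110,350) and the collet at (703,250) stand where they were. Handing in.

```bash
python3 -c "
from h import *
print(ctrl.close_job());st()"
```

```text
the job is handed in; nothing more can be done
None
the job is handed in; nothing more can be done
```

The bar is home, the screw was bottomed and backed off about a quarter turn, and the job was handed in at about 32 s. The clearance is worked out from the turn angles, because I couldn't see the foot.

- **Bar:** I gripped it by the post and slid it about 49 mm until it stalled on the stop. A close-up showed the nose against the stop. At the end the post was about 79 mm from the screw's axis, against 80 mm when home.
- **Bottoming:** I turned the screw clockwise in small steps. At 2.32 rad both the joint torque and the wrist moment showed about 0.12 N m extra, which is roughly 120 N and between the 25 N and 200 N limits.
- **Back-off:** Contact was at about 2.08 rad and I left the screw at 0.68 rad. That is about 1.40 rad (80°) back, a gap of about 1.3 mm.
- **Final state:** The gripper was open and clear, and the wing stayed put after release. The sleeves and the collet looked unmoved in the last top picture. No check failed or disagreed.

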